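# Slide out the locked loader carriage and load a reagent cassette

### The job

Press the orange lock tab of the sample loader down and keep it down while you slide the carriage out from under the teal hood, all the way to the end of its travel, then let the tab pop back up so that the carriage is locked there. Then pick up the reagent cassette with the blue handle and set it down, without dropping it, on the carriage's sloped cradle so that it lies flat between the two end cheeks, its long side close along the lip. Leave the yellow-handled cassette, the tube rack and the bottle where they are, and let go of everything.

Things in the scene. Friction and masses are not known exactly. Their poses are not given: they have to be found in the camera images.
- loader: Fixed bench-top sample loader, 200 (x) x 550 (y) x 171 mm high, standing level. Origin on the bench under its rails; its +y axis is the way the carriage slides OUT. A teal see-through hood covers y -215 to -75 mm, x -85 to 85 mm, top 155 mm high, open towards +y; a white housing fills y -330 to -215. The rails run from the hood to y = 220 mm, open above.
- rack (a point): Top middle of a fixed steel row of 9 teeth (pitch 16 mm) along the rails' front (-x) side, 30 mm above the bench. The lock tab's pawl stands between the teeth while the tab is up. If the tab is let go on the way, it locks again at the next gap; let go at the end stop, it locks there.
- carriage (a joint): Carriage position along the loader's +y, m: 0 = parked, as far as it goes under the hood (it starts 0 to 16 mm from there), 0.160 = end stop at the loading end, where it must be. It slides with about 2 N of friction, but only while the tab is down at least 5 mm; with the tab up it is locked (play 2 mm, anywhere from 0 to 18 mm when parked).
- tab (a joint): How far the lock tab is pressed down, m: 0 = up (locking), 0.010 = fully down (stop); free to slide from 0.005. Its spring returns it by itself; it takes 3.6 N to start and 6.6 N fully down.
- tab_top (a point): Centre of the top of the orange lock tab, moving with it: a level pad 55 (loader x) x 50 (loader y) mm, 58 mm above the bench when up, on the carriage's front side, outside the hood, pressed straight down, e.g. with shut fingertips. 5 mm past its +y edge the carriage has a grey wall 10 mm thick, top 22 mm above the raised tab; fingers may push on it too.
- cradle (a point): Grey sloped cradle on the carriage, 76 x 128 mm. Origin at the centre of its seat surface, 64 mm above the bench; x up the slope, y along loader +y, z out of the seat. The seat falls 0.35 rad towards loader -x (robot side). 10 mm high: a lip at x = -35 mm and cheeks at y = -58 and 58; upper edge (x = 35) open. Its centre is 130 mm to -y of the tab's.
- cassette_blue: The cassette to load: white base 60 (x) x 100 (y) x 22 mm high with a blue upright handle rib along y on its middle, 22 (x) x 84 (y) mm, rising from 22 to 62 mm above the underside. 0.2 kg. Origin at the centre of the underside, z up; lies on the bench, either end of its long axis may point away. It can be gripped across the rib.
- cassette_amber: Bystander: the same cassette with a yellow rib, same origin and axes.
- tube_rack: Bystander: white rack 50 x 130 mm with four capped tubes, 95 mm high; origin at the centre of its underside.
- bottle: Bystander: brown bottle, 58 mm across, 130 mm high; origin at the centre of its underside.
There are look-alikes about, which are no part of the job. Leave any green or pink look-alike of the cassette_blue alone.

How it is judged:
By the outcome, as a careful person would: the job done as asked, in the order asked, and still so for the second after the job is handed in, with the robot touching nothing.
It also fails if it takes over 62 s, if anything falls off the work surface, if the arm or the gripper's body presses on something with over 40 N, if the wrist force passes 120 N, or if a joint passes its speed limit or range.

### The arm

A 6-joint arm with a two-finger parallel gripper is mounted at the origin on the work surface. World frame = base frame: x ahead of the robot, y to its left, z up, the work surface at z = 0. Lengths are in m, angles in rad, forces in N, time in s.
With the tool pointing down it reaches from about 0.35 to 0.975 m from the base axis. Payload 4.9 kg.
Tool frame: the origin (TCP) lies at the very end of the fingers, on their centre line; the grasp point (between the pads) lies 19 mm behind it; z points along the fingers, y is the line along which they close (so a half turn about z gives the same grasp; the last joint's range is limited). The gripper opens to 85 mm and grips with 20 to 120 N. Pads are 22 mm wide; open, the fingers measure 114 mm over their backs; the gripper's body (76 mm by 85 mm) begins 54 mm behind the grasp point. The pads swing forward as they close: fully open they stand 13 mm farther back than shut.
Start: joints at [-1.32, 0.053, 1.613, -0, 1.476, -0.119], TCP at [0.226, -0.583, 0.231] pointing down, gripper open.
Joint ranges: [-3.01, 3.01], [-1.01, 2.22], [0.06, 2.58], [-1.02, 4.17], [0.09, 2.62], [-3.14, 3.14]. Speed limits (rad/s): [2.57, 2.57, 3.14, 3.14, 3.14, 3.14].

### API

Orientations are given as a rotation vector (axis times angle).
In Python, from station import * gives the robot as it stands.
- The arm moves only by the shell command python3 -m crank 'ROWS' [OPENING] [FORCE]. ROWS is JSON, a list of rows, each an object with "offset": the shift along the tool's x, y, z in m, a list of three; "twist": the turn, a rotation vector about the tool's x, y, z in degrees, a list of three. In form: [{"offset": [x, y, z], "twist": [rx, ry, rz]}, ...]. A call has 1 to 20 rows; each row is the pose to reach, as a shift and turn from the pose commanded when the call began, along the tool's axes at that moment; what a row does not reach only later rows make up. A row lasts 1/8 s, in which the tool goes at most 62.5 mm and 10.7 degrees, less where a joint would pass 70% of its speed; a pose out of reach is approached as far as the arm can. A call with a gripper value outside its range is refused whole. OPENING is the opening, from 0 (shut) to 1 (fully open), set as the call begins (- or left out, the last holds). The fingers move at their own pace and stop on an object; FORCE is the grip in N (left out, the last holds). Time passes only in rows, so rows that repeat a pose let the fingers close. It gives the time, the measured TCP pose, the force, the opening and the grip force at its end, in the units of the state.
- get_obs(): the state, without advancing time (a new reading comes with each control period).
- get_image(name): name is "side" or "top" or "wrist"; returns the picture (384x512x3 uint8, red, green, blue); there is no depth.
- get_calibration(name): a dict with "intrinsics" (3x3 intrinsics, pixels), "world_from_camera" (4x4, takes a point from camera to world coordinates); the wrist camera has in their place "tool_from_camera" (4x4, takes a point from camera to tool coordinates, whose origin is the TCP and whose axes are the flange's). Camera axes: x right, y up, looking along -z (the intrinsics and any distortion apply to the point x, -y, -z); pixel columns grow to the right and rows downward; lengths in m; the calibration is good to about 2 mm. The wrist camera is an equidistant fisheye: a pixel r from the principal point sees the ray r / f radians off the axis. A picture is of the moment at which its call begins: read the wrist's pose just before it. get_calibration takes no time and is no camera call.
- finish_job(): hands the job in; it is judged then, once.
Trained networks look in the newest picture that a camera, given by its name, has taken for a name from the list of things; names that differ only in an ending like _2 or _b are one class to them, and where a whole thing is asked for, a point or a joint stands for the part that bears it (a point fixed in the world has none). Each returns a list of dicts, best first, with "confidence" (0 to 1); they miss things now and then, are a little off and sometimes report something else, mostly with a low value. They report only what shows in the picture. A call takes as long as a camera call. They do not tell look-alikes from the thing itself.
- cut_out(query, camera): "region" (384x512 bool, what is visible of it) and "rect" ([centre column, centre row, width, height] in pixels, round what is visible of it).
The state is a dict: "t": time; "q": joint angles; "dq": joint speeds; "effort": joint torques, N m; "tool_pos": TCP position; "tool_rot": TCP orientation; "contact_force": force on the tool from outside, world axes, zero at the start; "wrist_torque": the same for the moment, N m; "opening": finger opening in m; "grip_force": force on a finger pad.
Only numpy, scipy, OpenCV 4.12 (cv2) and the standard library are available. Lean on these libraries where they do the work, as an engineer would, in place of code of your own. Each camera call takes 0.05 s, during which the arm holds its last target. There are 200 camera calls.

## Working session

There is one attempt and no reset: what is moved stays moved. The work goes in short steps, Python scripts to look and compute and a shell command to move; the robot and the scene stay as the last step left them, time stands still between calls to the robot, and variables do not carry over. Pictures are saved under pics/ and viewed, at most 10 in all, crops included, and the job is handed in when it is done.

```bash
mkdir -p pics; ls
python3 - <<'E'
from station import *
import cv2, numpy as np
o=get_obs(); print({k:np.round(v,3) for k,v in o.items()})
for n in ("top","side"):
    im=get_image(n); cv2.imwrite(f"pics/{n}0.png",im[:,:,::-1]); c=get_calibration(n); print(n,np.round(c["intrinsics"],1).tolist(),np.round(c["world_from_camera"],3).tolist(), [k for k in c])
    for q in ("loader","tab","carriage","cassette_blue","cassette_amber"):
        print(q,[(np.round(r["rect"]).tolist(),round(r["confidence"],2)) for r in cut_out(q,n)])
c=get_calibration("wrist");print({k:np.round(v,4).tolist() if not isinstance(v,str) else v for k,v in c.items()})
E
```

```text
pics
{'t': np.float64(0.0), 'q': array([-1.32 ,  0.053,  1.614, -0.   ,  1.476, -0.119]), 'dq': array([ 0.001, -0.001, -0.002,  0.001,  0.001,  0.001]), 'effort': array([ 0.0000e+00, -3.9368e+01, -3.7018e+01, -0.0000e+00,  7.0000e-03,
        0.0000e+00]), 'tool_pos': array([ 0.226, -0.582,  0.23 ]), 'tool_rot': array([-3.086, -0.577,  0.   ]), 'contact_force': array([ 0.361, -0.325, -0.115]), 'wrist_torque': array([ 0.035, -0.   ,  0.041]), 'grip_force': np.float64(0.0), 'opening': np.float64(0.085)}
top [[464.3, 0.0, 256.0], [0.0, 464.3, 193.2], [0.0, 0.0, 1.0]] [[0.021, 0.991, -0.133, 0.261], [-1.0, 0.02, -0.011, -0.015], [-0.008, 0.133, 0.991, 1.539], [0.0, 0.0, 0.0, 1.0]] ['intrinsics', 'world_from_camera']
loader [([296.0, 127.0, 178.0, 111.0], 0.64)]
tab [([278.0, 150.0, 17.0, 18.0], 0.68)]
carriage [([282.0, 137.0, 48.0, 52.0], 0.64)]
cassette_blue [([176.0, 265.0, 36.0, 30.0], 0.95), ([227.0, 225.0, 25.0, 39.0], 0.84)]
cassette_amber [([318.0, 223.0, 32.0, 27.0], 0.87)]
side [[392.2, 0.0, 256.4], [0.0, 392.2, 189.0], [0.0, 0.0, 1.0]] [[-0.885, 0.277, -0.375, -0.042], [-0.466, -0.556, 0.688, 0.913], [-0.018, 0.783, 0.621, 0.899], [0.0, 0.0, 0.0, 1.0]] ['intrinsics', 'world_from_camera']
loader [([216.0, 165.0, 88.0, 125.0], 0.84), ([218.0, 162.0, 43.0, 44.0], 0.26)]
tab [([232.0, 173.0, 14.0, 13.0], 0.44), ([220.0, 164.0, 38.0, 47.0], 0.21)]
carriage [([221.0, 162.0, 37.0, 45.0], 0.61)]
cassette_blue [([286.0, 277.0, 31.0, 41.0], 0.82), ([243.0, 256.0, 24.0, 36.0], 0.8), ([240.0, 310.0, 33.0, 47.0], 0.77), ([273.0, 227.0, 33.0, 25.0], 0.63)]
cassette_amber [([300.0, 176.0, 25.0, 23.0], 0.73)]
{'intrinsics': [[297.3186, 0.0, 263.159], [0.0, 297.3186, 192.6455], [0.0, 0.0, 1.0]], 'tool_from_camera': [[-0.0005, 0.9654, 0.2607, 0.0669], [1.0, 0.0007, -0.0009, -0.0004], [-0.001, 0.2607, -0.9654, -0.1424], [0.0, 0.0, 0.0, 1.0]]}
```

Run:
```python
import cv2
t=cv2.imread("pics/top0.png")[60:330,120:420]; s=cv2.imread("pics/side0.png")[60:350,120:400]
cv2.imwrite("pics/top0c.png",cv2.resize(t,(800,int(270*800/300)//1))[:720][:600] if 0 else cv2.resize(t,(660,594),interpolation=cv2.INTER_CUBIC)); cv2.imwrite("pics/side0c.png",cv2.resize(s,(560,580),interpolation=cv2.INTER_CUBIC))
```

```text
(no output)
```

View pics/top0c.png

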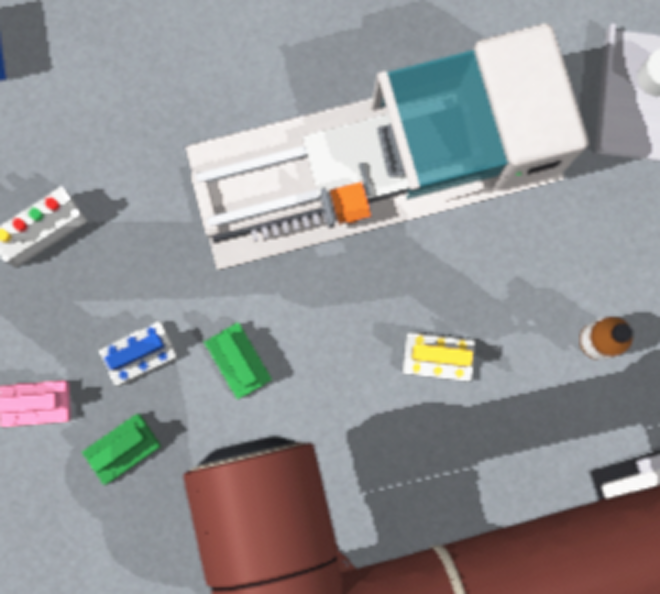

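View pics/side0c.png

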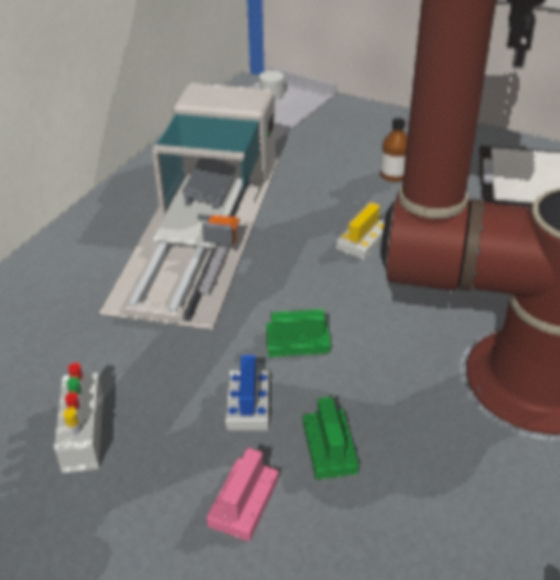

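Top view, full-frame pixels:
- **Blue handle on white base (the target):** (182,220).
- **Look-alikes:** green at (227,225) and (176,265), pink at (135,243), yellow at (320,221).
- **Loader:** orange tab at (279,152). The hood is to the right, so the carriage slides out leftward, towards world +y.

I choose the blue rib on the white base. The side view agrees, with blue at crop (247,390).

```bash
cat > h.py <<'E'
from station import *
import cv2, numpy as np
from scipy.spatial.transform import Rotation as R
def ray(n,uv,obs=None):
    """world origin and unit directions of pixels uv (N,2)"""
    uv=np.atleast_2d(np.asarray(uv,float)); c=get_calibration(n); K=np.array(c["intrinsics"])
    a=(uv-K[:2,2])/[K[0,0],K[1,1]]
    if n=="wrist":
        r=np.linalg.norm(a,axis=1)+1e-12; d=np.c_[a*(np.sin(r)/r)[:,None],np.cos(r)]
        T=np.eye(4); T[:3,:3]=R.from_rotvec(obs["tool_rot"]).as_matrix(); T[:3,3]=obs["tool_pos"]; T=T@np.array(c["tool_from_camera"])
    else:
        d=np.c_[a,np.ones(len(a))]; T=np.array(c["world_from_camera"])
    d=d*[1,-1,-1]; d=d@T[:3,:3].T
    return T[:3,3],d/np.linalg.norm(d,axis=1)[:,None]
def onz(n,uv,z,obs=None):
    o,d=ray(n,uv,obs); return o+d*((z-o[2])/d[:,2])[:,None]
def hue(im,lo,hi,s=110,v=40,box=None):
    h=cv2.cvtColor(im,cv2.COLOR_RGB2HSV); m=cv2.inRange(h,(lo,s,v),(hi,255,255))
    if box:
        k=np.zeros_like(m); x0,x1,y0,y1=box; k[y0:y1,x0:x1]=1; m*=k
    n,l,st,ct=cv2.connectedComponentsWithStats(m); i=1+np.argmax(st[1:,4]); return l==i
def minrect(m,n,z,obs=None):
    """world centre, long-axis angle, sizes of mask's outline projected on plane z"""
    c=max(cv2.findContours(m.astype(np.uint8),cv2.RETR_EXTERNAL,cv2.CHAIN_APPROX_NONE)[0],key=len)[:,0]
    p=onz(n,c,z,obs)[:,:2]; r=cv2.minAreaRect((p*1000).astype(np.float32))
    b=cv2.boxPoints(r)/1000; e=[b[1]-b[0],b[2]-b[1]]; e.sort(key=np.linalg.norm); 
    return b.mean(0),np.degrees(np.arctan2(e[1][1],e[1][0])),[np.linalg.norm(x) for x in e]
E
python3 - <<'E'
from h import *
im=cv2.imread("pics/top0.png")[:,:,::-1].copy(); si=cv2.imread("pics/side0.png")[:,:,::-1].copy()
for nm,lo,hi,z,bt,bs in (("tab",5,18,.058,(255,300,130,175),(205,250,150,190)),("rib",105,125,.062,(160,205,200,240),(225,260,230,290))):
    m=hue(im,lo,hi,box=bt); print(nm,m.sum(),minrect(m,"top",z))
    s=hue(si,lo,hi,box=bs); print(" side",s.sum(),minrect(s,"side",z))
# base plate front edge, plate corners from crop
c=np.array([[217,268],[583,150],[187,148],[395,205],[480,38],[545,28]])/2.2+[120,60]
print(onz("top",c,0.01))
E
```

```text
tab 252 (array([ 0.59632444, -0.07104039], dtype=float32), np.float32(18.817795), [np.float32(0.051634803), np.float32(0.055754557)])
 side 74 (array([ 0.5914553 , -0.05617591], dtype=float32), np.float32(-63.631603), [np.float32(0.05287477), np.float32(0.07376094)])
rib 227 (array([0.37406337, 0.24213162], dtype=float32), np.float32(-64.16446), [np.float32(0.033326603), np.float32(0.08399597)])
 side 239 (array([0.3688289 , 0.25716355], dtype=float32), np.float32(-61.138947), [np.float32(0.03173896), np.float32(0.11196969)])
[[ 0.50214803  0.12713645  0.01      ]
 [ 0.69693614 -0.42953241  0.01      ]
 [ 0.68840368  0.17942038  0.01      ]
 [ 0.60499903 -0.14172662  0.01      ]
 [ 0.87374184 -0.27192806  0.01      ]
 [ 0.89191362 -0.37335747  0.01      ]]
```

```bash
python3 -m crank '[{"offset":[0.13,-0.086,0.008],"twist":[0,0,-22]},{"offset":[0.53,-0.343,0.03],"twist":[0,0,-87.5]},{"offset":[0.53,-0.343,0.03],"twist":[0,0,-87.5]},{"offset":[0.53,-0.343,0.03],"twist":[0,0,-87.5]},{"offset":[0.53,-0.343,0.03],"twist":[0,0,-87.5]},{"offset":[0.53,-0.343,0.03],"twist":[0,0,-87.5]},{"offset":[0.53,-0.343,0.03],"twist":[0,0,-87.5]},{"offset":[0.53,-0.343,0.03],"twist":[0,0,-87.5]},{"offset":[0.53,-0.343,0.03],"twist":[0,0,-87.5]},{"offset":[0.53,-0.343,0.03],"twist":[0,0,-87.5]},{"offset":[0.53,-0.343,0.03],"twist":[0,0,-87.5]},{"offset":[0.53,-0.343,0.03],"twist":[0,0,-87.5]},{"offset":[0.53,-0.343,0.03],"twist":[0,0,-87.5]},{"offset":[0.53,-0.343,0.03],"twist":[0,0,-87.5]}]' 0 20
python3 - <<'E'
from h import *
o=get_obs(); im=get_image("wrist"); cv2.imwrite("pics/w1.png",im[:,:,::-1]); np.save("o1.npy",o,allow_pickle=True)
print(np.round(o["tool_pos"],4),np.round(o["q"],2)); M=R.from_rotvec(o["tool_rot"]).as_matrix(); print(np.round(M,3), np.degrees(np.arctan2(M[1,0],M[0,0])))
m=hue(im,5,18,box=(0,512,0,384)); print(m.sum(),minrect(m,"wrist",.058,o))
E
```

```text
t: 2.35
tool_pos: [0.5956, -0.0726, 0.2015]
tool_rot: [1.834, 2.551, -0.0]
contact_force: [0.7, -0.7, 0.2]
opening: -0.0001
grip_force: 0.0
[ 0.5956 -0.0726  0.2015] [-0.25  0.01  1.7  -0.    1.42 -0.57]
[[-0.319  0.948  0.   ]
 [ 0.948  0.319 -0.   ]
 [-0.     0.    -1.   ]] 108.57490533601303
2664 (array([ 0.59766865, -0.06720373], dtype=float32), np.float32(15.710718), [np.float32(0.050226398), np.float32(0.053720154)])
```

View pics/w1.png

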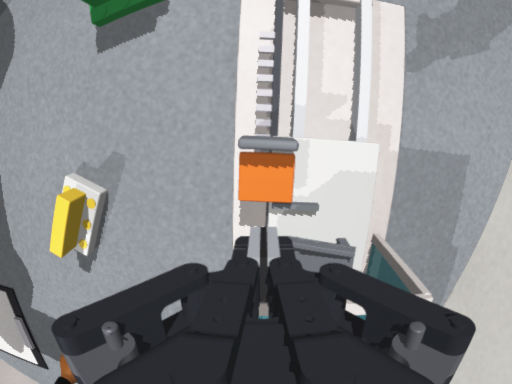

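The wrist view shows the orange tab at (266,177), the grey wall at (268,143) on its +y side, and the rails running up the picture. I'll get the loader yaw from the edges.

Run:
```python
from h import *
o=np.load("o1.npy",allow_pickle=True).item(); im=cv2.imread("pics/w1.png")
g=cv2.cvtColor(im,cv2.COLOR_BGR2GRAY)
L=cv2.createLineSegmentDetector().detect(g)[0][:,0]
for l in L:
    n=np.hypot(l[2]-l[0],l[3]-l[1])
    if n>45 and l[1]<230 and l[3]<230 and 220<l[0]<420:
        p=onz("wrist",l.reshape(2,2),.02,o); d=p[1]-p[0]; print(np.round(l),round(n),np.degrees(np.arctan2(d[1],d[0]))%180-90)
M=R.from_rotvec(o["tool_rot"]).as_matrix()
t=np.array([.5977,-.0672,.058]); print("to tab centre, tool axes",M.T@(t-o["tool_pos"]))
```

```text
[283.   7. 277. 136.] 129 16.048250648275186
[362.   1. 356. 139.] 139 15.87726849590291
[238. 206. 239. 151.] 55 16.892045078475817
[298.   1. 293. 136.] 135 16.240845168268137
[350. 129. 355.  23.] 106 15.993242847154875
[394. 190. 402. 104.] 86 16.207412355867902
[403. 103. 404.   7.] 96 15.978942533198861
[371.  77. 371.   1.] 76 16.46180016079954
[241. 145. 294. 148.] 54 -74.49016247306974
[294. 141. 242. 138.] 53 -74.3494237440267
[306. 104. 309.  18.] 86 16.078746226719375
[367. 136. 370.  78.] 58 16.062952152072
to tab centre, tool axes [0.00452864 0.00366185 0.1435023 ]
```

```bash
python3 -m crank '[{"offset":[0.0175,0.0045,0.05],"twist":[0,0,2.5]},{"offset":[0.0175,0.0045,0.1],"twist":[0,0,2.5]},{"offset":[0.0175,0.0045,0.125],"twist":[0,0,2.5]},{"offset":[0.0175,0.0045,0.138],"twist":[0,0,2.5]},{"offset":[0.0175,0.0045,0.145],"twist":[0,0,2.5]},{"offset":[0.0175,0.0045,0.15],"twist":[0,0,2.5]},{"offset":[0.0175,0.0045,0.15],"twist":[0,0,2.5]}]'
```

```text
t: 3.28
tool_pos: [0.5954, -0.0538, 0.0526]
tool_rot: [1.886, 2.511, 0.0]
contact_force: [-4.1, -1.1, 3.8]
opening: -0.0
grip_force: 2.4
```

```bash
python3 -m crank '[{"offset":[0,0,0.0025],"twist":[0,0,0]},{"offset":[0,0,0.0025],"twist":[0,0,0]},{"offset":[0,0,0.0025],"twist":[0,0,0]}]'
python3 - <<'E'
from h import *
o=get_obs(); im=get_image("wrist"); cv2.imwrite("pics/w2.png",im[:,:,::-1]);
M=R.from_rotvec(o["tool_rot"]).as_matrix();print(np.round(o["contact_force"],2), M.T@o["contact_force"],np.degrees(np.arctan2(M[1,0],M[0,0])))
E
```

```text
t: 3.65
tool_pos: [0.5956, -0.0537, 0.0504]
tool_rot: [1.885, 2.511, 0.001]
contact_force: [-3.2, -0.7, 4.1]
opening: 0.0003
grip_force: 2.7
[-3.22 -0.68  4.06] [ 0.24411606 -3.27772811 -4.06810996] 106.19485455364563
```

View pics/w2.png

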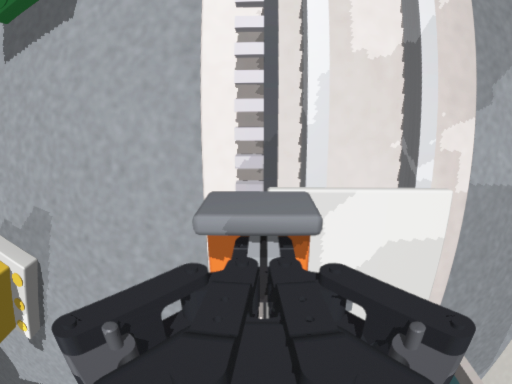

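Fingertips sit on the tab next to the wall (wall at (258,212), tab orange on either side of the fingers). I'll press a touch deeper and start the slide with a small test move.

```bash
python3 -m crank '[{"offset":[0,0,0.001],"twist":[0,0,0]},{"offset":[0.004,0,0.001],"twist":[0,0,0]},{"offset":[0.008,0,0.001],"twist":[0,0,0]},{"offset":[0.012,0,0.001],"twist":[0,0,0]},{"offset":[0.016,0,0.001],"twist":[0,0,0]},{"offset":[0.020,0,0.001],"twist":[0,0,0]}]'
```

```text
t: 4.45
tool_pos: [0.5903, -0.0351, 0.0496]
tool_rot: [1.884, 2.509, -0.0]
contact_force: [-2.6, -3.3, 5.4]
opening: -0.0
grip_force: 2.8
```

It slides freely (about 3 N).

```bash
python3 -m crank '[{"offset":[0.008,0,0],"twist":[0,0,0]},{"offset":[0.016,0,0],"twist":[0,0,0]},{"offset":[0.024,0,0],"twist":[0,0,0]},{"offset":[0.032,0,0],"twist":[0,0,0]},{"offset":[0.04,0,0],"twist":[0,0,0]},{"offset":[0.048,0,0],"twist":[0,0,0]},{"offset":[0.056,0,0],"twist":[0,0,0]},{"offset":[0.064,0,0],"twist":[0,0,0]},{"offset":[0.072,0,0],"twist":[0,0,0]},{"offset":[0.08,0,0],"twist":[0,0,0]},{"offset":[0.088,0,0],"twist":[0,0,0]},{"offset":[0.096,0,0],"twist":[0,0,0]},{"offset":[0.104,0,0],"twist":[0,0,0]},{"offset":[0.112,0,0],"twist":[0,0,0]},{"offset":[0.118,0,0],"twist":[0,0,0]},{"offset":[0.12,0,0],"twist":[0,0,0]}]'
```

```text
t: 6.45
tool_pos: [0.5572, 0.0809, 0.0497]
tool_rot: [1.884, 2.51, 0.002]
contact_force: [-2.3, -2.0, 5.4]
opening: 0.0001
grip_force: 2.8
```

```bash
python3 -m crank '[{"offset":[0.003,0,0],"twist":[0,0,0]},{"offset":[0.006,0,0],"twist":[0,0,0]},{"offset":[0.009,0,0],"twist":[0,0,0]},{"offset":[0.012,0,0],"twist":[0,0,0]},{"offset":[0.014,0,0],"twist":[0,0,0]},{"offset":[0.014,0,0],"twist":[0,0,0]}]'
```

```text
t: 7.2
tool_pos: [0.5532, 0.0944, 0.0496]
tool_rot: [1.884, 2.51, 0.002]
contact_force: [-3.0, -1.8, 6.2]
opening: -0.0001
grip_force: 2.8
```

```bash
python3 -m crank '[{"offset":[0.002,0,0],"twist":[0,0,0]},{"offset":[0.004,0,0],"twist":[0,0,0]},{"offset":[0.006,0,0],"twist":[0,0,0]},{"offset":[0.008,0,0],"twist":[0,0,0]},{"offset":[0.008,0,0],"twist":[0,0,0]}]'
```

```text
t: 7.82
tool_pos: [0.5521, 0.1015, 0.0502]
tool_rot: [1.883, 2.508, 0.004]
contact_force: [-0.2, -3.1, 6.3]
opening: -0.0001
grip_force: 2.7
```

```bash
python3 -m crank '[{"offset":[0.002,0,0],"twist":[0,0,0]},{"offset":[0.004,0,0],"twist":[0,0,0]},{"offset":[0.004,0,0],"twist":[0,0,0]}]'
python3 - <<'E'
from h import *
o=get_obs(); im=get_image("wrist"); cv2.imwrite("pics/w3.png",im[:,:,::-1]);
M=R.from_rotvec(o["tool_rot"]).as_matrix();print(M.T@o["contact_force"],np.degrees(np.arctan2(M[1,0],M[0,0])))
E
```

```text
t: 8.2
tool_pos: [0.552, 0.1023, 0.0503]
tool_rot: [1.879, 2.504, -0.002]
contact_force: [2.9, -14.3, 2.9]
opening: 0.0001
grip_force: 9.5
[-14.603297    -1.2290277   -2.75396459] 106.22443155398184
```

End stop reached (14 N, no further motion, tab still 8 mm down). I'll lift straight up while still pushing, so the tab locks there.

```bash
python3 -m crank '[{"offset":[0,0,-0.006],"twist":[0,0,0]},{"offset":[0,0,-0.012],"twist":[0,0,0]},{"offset":[-0.003,0,-0.02],"twist":[0,0,0]},{"offset":[-0.01,0,-0.06],"twist":[0,0,0]},{"offset":[-0.05,0,-0.12],"twist":[0,0,0]},{"offset":[-0.1,0,-0.17],"twist":[0,0,0]},{"offset":[-0.1,0,-0.17],"twist":[0,0,0]},{"offset":[-0.1,0,-0.17],"twist":[0,0,0]}]' 1
python3 - <<'E'
from h import *
o=get_obs(); im=get_image("wrist"); cv2.imwrite("pics/w4.png",im[:,:,::-1]); np.save("o4.npy",o,allow_pickle=True)
print(np.round(o["tool_pos"],4), np.round(o["q"],2),o["opening"])
m=hue(im,5,18,box=(0,512,0,384)); print(m.sum(),minrect(m,"wrist",.058,o))
t=get_image("top"); cv2.imwrite("pics/t4.png",t[:,:,::-1]); 
try: m=hue(t,5,18,box=(200,310,100,200)); print(m.sum(),minrect(m,"top",.058))
except Exception as e: print(e)
E
```

```text
t: 9.25
tool_pos: [0.5771, 0.0097, 0.2187]
tool_rot: [1.887, 2.51, 0.003]
contact_force: [0.5, -0.1, -0.9]
opening: 0.0853
grip_force: 0.0
[0.5771 0.0097 0.2187] [-0.11 -0.05  1.74  0.    1.45 -0.39] 0.08533768235807922
2568 (array([0.5544266, 0.0834128], dtype=float32), np.float32(16.170177), [np.float32(0.048257407), np.float32(0.0537446)])
4 (array([0.5807971 , 0.06890109], dtype=float32), np.float32(45.779427), [np.float32(0.004633736), np.float32(0.004669165)])
```

View pics/w4.png

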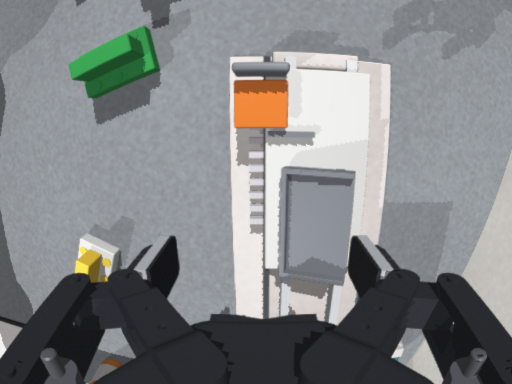

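The carriage is out with the tab at (261,104), and the grey cradle sits at about (318,225). I'll locate the cradle precisely.

Run:
```python
from h import *
o=np.load("o4.npy",allow_pickle=True).item(); im=cv2.imread("pics/w4.png")
th=np.radians(16.1); ex=np.array([np.cos(th),np.sin(th),0]); ey=np.array([-np.sin(th),np.cos(th),0])
C=np.array([.5544,.0834,0])-.13*ey; print("C0",C)
g=cv2.cvtColor(im,cv2.COLOR_BGR2GRAY)
for l in cv2.createLineSegmentDetector().detect(g)[0][:,0]:
    n=np.hypot(l[2]-l[0],l[3]-l[1])
    if n>20 and 265<l[0]<370 and 155<l[1]<300 and 155<l[3]<300:
        r=[]
        for z in (.052,.061,.077,.087): 
            p=onz("wrist",l.reshape(2,2),z,o)-C; r.append(np.round(np.c_[p@ex,p@ey]*1000).astype(int).ravel().tolist())
        print(np.round(l).astype(int),r)
cv2.imwrite("pics/w4c.png",cv2.resize(im[150:300,260:380],(480,600),interpolation=cv2.INTER_CUBIC))
```

```text
C0 [ 0.5904509  -0.04150129  0.        ]
[359 298 346 268] [[128, -108, 104, -61], [124, -101, 101, -55], [118, -89, 96, -46], [114, -82, 93, -40]]
[347 268 351 238] [[106, -60, 106, -20], [103, -55, 103, -16], [97, -46, 97, -8], [94, -40, 94, -4]]
[357 236 381 269] [[112, -17, 151, -65], [109, -13, 146, -59], [103, -6, 139, -50], [100, -2, 134, -44]]
[282 165 354 170] [[23, 65, 102, 61], [22, 67, 99, 63], [21, 70, 94, 66], [20, 72, 91, 68]]
[317 296 291 291] [[70, -100, 37, -91], [68, -93, 36, -85], [65, -82, 34, -74], [63, -75, 33, -67]]
[355 172 351 226] [[103, 59, 103, -4], [100, 61, 100, -1], [95, 64, 95, 6], [92, 66, 92, 10]]
[287 173 352 178] [[28, 57, 100, 52], [27, 59, 97, 54], [26, 62, 92, 57], [25, 64, 89, 59]]
[284 247 286 174] [[26, -29, 27, 56], [25, -25, 26, 57], [24, -17, 25, 61], [23, -12, 24, 63]]
[283 271 284 247] [[26, -61, 26, -29], [26, -56, 26, -25], [24, -46, 24, -17], [24, -41, 24, -12]]
[349 185 318 184] [[98, 44, 62, 45], [95, 46, 61, 47], [90, 50, 57, 51], [87, 52, 55, 53]]
[317 182 294 181] [[61, 47, 36, 48], [59, 50, 35, 50], [56, 53, 33, 54], [54, 56, 32, 56]]
[290 183 287 269] [[32, 46, 31, -59], [31, 48, 30, -54], [29, 52, 29, -45], [28, 54, 28, -39]]
[348 238 345 264] [[102, -20, 102, -55], [99, -16, 99, -50], [94, -8, 94, -41], [91, -4, 91, -35]]
[352 173 286 168] [[100, 57, 27, 62], [97, 59, 26, 64], [92, 62, 25, 67], [89, 64, 24, 68]]
```

View pics/w4c.png

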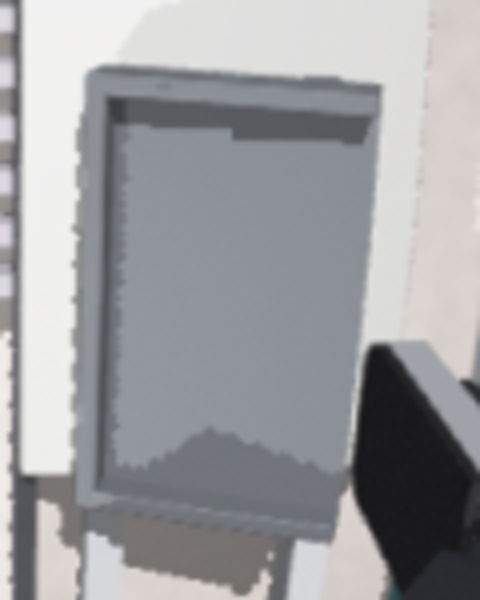

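Cradle: the lip is on the image-left and the inner seat spans crop (108,100)–(375,490). Its centre is about 62 mm up-x and 2 mm +y from the tab-based reference. Next is the blue cassette.

```bash
python3 -m crank '[{"offset":[0.14,-0.062,0.01],"twist":[0,0,-10]},{"offset":[0.281,-0.125,0.03],"twist":[0,0,-10]},{"offset":[0.281,-0.125,0.03],"twist":[0,0,-10]},{"offset":[0.281,-0.125,0.03],"twist":[0,0,-10]},{"offset":[0.281,-0.125,0.03],"twist":[0,0,-10]},{"offset":[0.281,-0.125,0.03],"twist":[0,0,-10]},{"offset":[0.281,-0.125,0.03],"twist":[0,0,-10]},{"offset":[0.281,-0.125,0.03],"twist":[0,0,-10]}]'
python3 - <<'E'
from h import *
o=get_obs(); im=get_image("wrist"); cv2.imwrite("pics/w5.png",im[:,:,::-1]); np.save("o5.npy",o,allow_pickle=True)
M=R.from_rotvec(o["tool_rot"]).as_matrix();print(np.round(o["tool_pos"],4),np.degrees(np.arctan2(M[1,0],M[0,0])))
m=hue(im,105,125); print(m.sum(),minrect(m,"wrist",.062,o)); v,u=np.nonzero(m); print(u.min(),u.max(),v.min(),v.max())
g=cv2.cvtColor(im,cv2.COLOR_RGB2GRAY)
for l in cv2.createLineSegmentDetector().detect(g)[0][:,0]:
    n=np.hypot(l[2]-l[0],l[3]-l[1])
    if n>35 and u.min()-40<l[0]<u.max()+40 and v.min()-30<l[1]<v.max()+30:
        p=(onz("wrist",l.reshape(2,2),.062,o)-o["tool_pos"])@M; d=p[1]-p[0]
        print(np.round(l).astype(int),np.round(p[:,:2]*1000,1).tolist(),np.degrees(np.arctan2(d[1],d[0])))
E
```

```text
t: 10.35
tool_pos: [0.3783, 0.2444, 0.1872]
tool_rot: [-1.662, -2.665, 0.001]
contact_force: [-0.8, -0.3, -0.1]
opening: 0.0853
grip_force: 0.0
[0.3783 0.2444 0.1872] 116.11292988911389
2418 (array([0.36495835, 0.24298336], dtype=float32), np.float32(-62.871628), [np.float32(0.032941274), np.float32(0.08516935)])
230 267 135 224
[266 136 267 216] [[46.6, 3.6], [-29.1, 4.5]] 179.28987524670117
[226 128 230 216] [[53.7, -32.1], [-29.3, -30.7]] 179.0716998271286
[282 125 228 126] [[55.9, 17.8], [55.3, -30.4]] -90.69602268212202
[284 216 284 127] [[-29.2, 21.0], [54.6, 19.6]] -0.9627541690601603
```

View pics/w5.png

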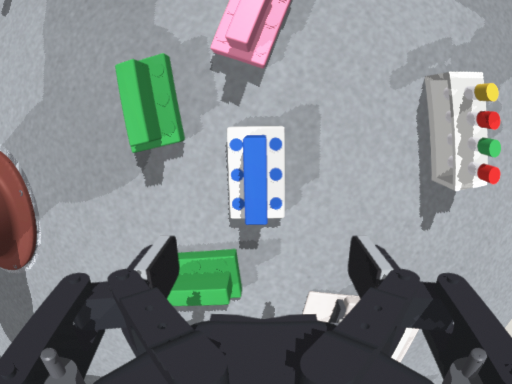

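Run:
```python
from h import *
o=np.load("o5.npy",allow_pickle=True).item(); im=cv2.imread("pics/w5.png")[:,:,::-1].copy()
M=R.from_rotvec(o["tool_rot"]).as_matrix()
m=hue(im,105,125).astype(np.uint8); m=cv2.morphologyEx(m,cv2.MORPH_OPEN,np.ones((25,9),np.uint8))
c,a,s=minrect(m,"wrist",.062,o); print(s,a,((np.r_[c,.062]-o["tool_pos"])@M)*1000)
for v in (145,165,185,205):
    u=np.nonzero(m[v])[0]; 
    print(v,u.min(),u.max(),((onz("wrist",[[u.min()-.5,v],[u.max()+.5,v]],.062,o)-o["tool_pos"])@M)[:,1]*1000)
print(((onz("wrist",[[227,127],[230,218],[284,218],[284,127],[283,126]],.022,o)-o["tool_pos"])@M)[:,:2]*1000)
```

```text
[np.float32(0.021002693), np.float32(0.08494291)] -63.775146 [  4.73432851  -6.87759938 125.25429489]
145 243 265 [-17.64399455   3.11631978]
165 244 266 [-16.96491483   4.04554686]
185 244 266 [-17.25174822   4.08343812]
205 244 266 [-17.60431776   4.13210215]
[[ 52.98310167 -36.34481565]
 [-46.2555501  -35.69940038]
 [-46.17469675  23.90226042]
 [ 52.73487659  22.43124804]
 [ 53.76288203  21.39197542]]
```

```bash
python3 -m crank '[{"offset":[0.004,-0.0067,0.05],"twist":[0,0,-0.4]},{"offset":[0.004,-0.0067,0.1],"twist":[0,0,-0.4]},{"offset":[0.004,-0.0067,0.14],"twist":[0,0,-0.4]},{"offset":[0.004,-0.0067,0.155],"twist":[0,0,-0.4]},{"offset":[0.004,-0.0067,0.158],"twist":[0,0,-0.4]},{"offset":[0.004,-0.0067,0.158],"twist":[0,0,-0.4]}]'
python3 -m crank '[{"offset":[0,0,0],"twist":[0,0,0]},{"offset":[0,0,0],"twist":[0,0,0]},{"offset":[0,0,0],"twist":[0,0,0]},{"offset":[0,0,0],"twist":[0,0,0]},{"offset":[0,0,0],"twist":[0,0,0]},{"offset":[0,0,0],"twist":[0,0,0]}]' 0 45
```

```text
t: 11.15
tool_pos: [0.3717, 0.2461, 0.0314]
tool_rot: [1.651, 2.671, 0.004]
contact_force: [0.3, -0.3, 0.3]
opening: 0.0856
grip_force: 0.0
t: 11.9
tool_pos: [0.3705, 0.2459, 0.0302]
tool_rot: [1.651, 2.672, 0.001]
contact_force: [0.3, -0.5, 3.9]
opening: 0.0214
grip_force: 46.1
```

```bash
python3 -m crank '[{"offset":[0,0,-0.02],"twist":[0,0,0]},{"offset":[0,0,-0.06],"twist":[0,0,0]},{"offset":[0,0,-0.12],"twist":[0,0,0]},{"offset":[0,0,-0.17],"twist":[0,0,0]},{"offset":[0,0,-0.17],"twist":[0,0,0]}]'
python3 - <<'E'
from h import *
C=np.array([.6490,-.0225,0]); th=np.radians(16.1); ex=np.array([np.cos(th),np.sin(th),0]); ey=np.array([-np.sin(th),np.cos(th),0]); s=np.sin(.35);c=np.cos(.35)
X=c*ex+[0,0,s]; Z=-s*ex+[0,0,c]; P=lambda x,y,z:C+[0,0,.064]+x*X+y*ey+z*Z
K=[P(-.038,-.064,.01),P(-.038,.064,.01),P(.038,.064,.01),P(.038,-.064,.01),P(.038,.058,0),P(.038,-.058,0),P(-.035,-.058,.01),P(-.035,.058,.01)]
out=[]
for n,b in (("top",None),("side",None)):
    im=get_image(n)[:,:,::-1].copy(); cv2.imwrite(f"pics/{n}6.png",im)
    cal=get_calibration(n); T=np.linalg.inv(np.array(cal["world_from_camera"])); q=(np.c_[K,np.ones(8)]@T.T)[:,:3]*[1,-1,-1]; uv=q@np.array(cal["intrinsics"]).T; uv=uv[:,:2]/uv[:,2:]
    print(n,np.round(uv,1).tolist()); x0,y0=(uv.min(0)-14).astype(int); x1,y1=(uv.max(0)+14).astype(int)
    f=8; w=cv2.resize(im[y0:y1,x0:x1],None,fx=f,fy=f,interpolation=cv2.INTER_CUBIC)
    for i,j in ((0,1),(1,2),(0,3),(4,5),(6,7)):
        cv2.line(w,*[tuple(int(a) for a in ((uv[k]+.5-[x0,y0])*f-.5)) for k in (i,j)],(0,0,255),1)
    out.append(w[:600])
h=max(w.shape[0] for w in out); W=np.hstack([cv2.copyMakeBorder(w,0,h-w.shape[0],0,4,0) for w in out]); k=min(1,800/W.shape[1],600/h)
print(W.shape,k); cv2.imwrite("pics/fit6.png",cv2.resize(W,None,fx=k,fy=k,interpolation=cv2.INTER_AREA))
E
```

```text
t: 12.52
tool_pos: [0.3724, 0.2467, 0.2043]
tool_rot: [1.648, 2.668, 0.011]
contact_force: [-0.2, 0.3, -2.4]
opening: 0.0213
grip_force: 45.5
top [[286.5, 142.3], [248.6, 152.2], [242.7, 129.4], [281.1, 119.4], [244.4, 128.7], [278.9, 119.7], [284.5, 141.8], [250.1, 150.8]]
side [[227.2, 165.2], [217.7, 186.0], [197.4, 177.8], [208.3, 157.5], [197.3, 178.8], [207.1, 160.4], [226.1, 165.8], [217.4, 184.6]]
(488, 1048, 3) 0.7633587786259542
```

View pics/fit6.png

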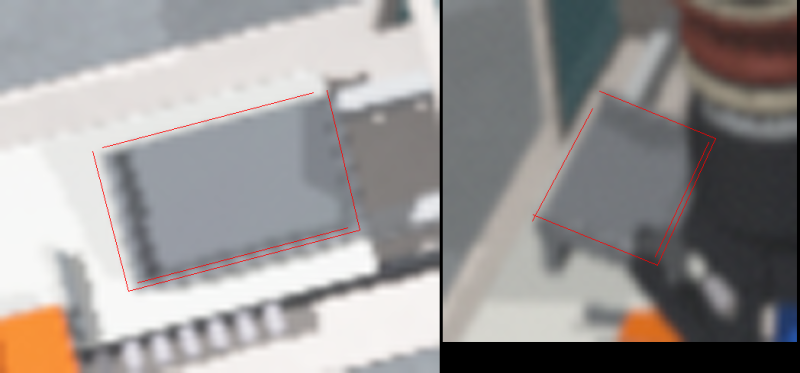

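The overlay shows the cradle fit is within a few mm: the top view puts it about 1 mm back in both x and y. The cassette is held, so I'll work out the hover pose.

```bash
cat > tgt.py <<'E'
from h import *
import sys
C=np.array([.6483,-.0238,.064]); th=np.radians(16.1); ex=np.array([np.cos(th),np.sin(th),0]); ey=np.array([-np.sin(th),np.cos(th),0]); s=np.sin(.35);c=np.cos(.35)
X=c*ex+[0,0,s]; Z=-s*ex+[0,0,c]
def go(xc,yc,g,h=.030):
    o=get_obs(); M=R.from_rotvec(o["tool_rot"]).as_matrix(); T=np.c_[ey,X,-Z]
    p=C+X*xc+ey*yc+Z*(h+g)
    print("offset",np.round(M.T@(p-o["tool_pos"]),4),"twist",np.round(np.degrees(R.from_matrix(M.T@T).as_rotvec()),2))
    q=o["tool_pos"]-C; print("now x,y,gap",np.round([q@X,q@ey,q@Z-h],4),"F cradle xyz",np.round([o["contact_force"]@X,o["contact_force"]@ey,o["contact_force"]@Z],1),"grip",o["grip_force"])
if __name__=="__main__": go(*map(float,sys.argv[1:]))
E
python3 tgt.py 0.004 0 0.06
```

```text
offset [-0.3605  0.1022  0.0486] twist [-20.08  -1.83  10.38]
now x,y,gap [-0.1352  0.3359  0.1627] F cradle xyz [-0.3  0.1 -2.3] grip 45.46872675418854
```

```bash
python3 -m crank '[{"offset":[-0.05,0.014,0],"twist":[-4,0,2]},{"offset":[-0.1,0.028,0],"twist":[-8,-0.7,4]},{"offset":[-0.15,0.042,0.005],"twist":[-12,-1.1,6]},{"offset":[-0.2,0.056,0.01],"twist":[-16,-1.5,8]},{"offset":[-0.25,0.07,0.02],"twist":[-20.08,-1.83,10.38]},{"offset":[-0.3,0.085,0.03],"twist":[-20.08,-1.83,10.38]},{"offset":[-0.34,0.097,0.04],"twist":[-20.08,-1.83,10.38]},{"offset":[-0.3605,0.1022,0.0486],"twist":[-20.08,-1.83,10.38]},{"offset":[-0.3605,0.1022,0.0486],"twist":[-20.08,-1.83,10.38]},{"offset":[-0.3605,0.1022,0.0486],"twist":[-20.08,-1.83,10.38]},{"offset":[-0.3605,0.1022,0.0486],"twist":[-20.08,-1.83,10.38]}]'
python3 - <<'E'
from h import *
o=get_obs(); im=get_image("wrist"); cv2.imwrite("pics/w7.png",im[:,:,::-1]); np.save("o7.npy",o,allow_pickle=True)
E
python3 tgt.py 0.004 0 0.01
```

```text
t: 14.0
tool_pos: [0.6222, -0.03, 0.1507]
tool_rot: [1.744, 2.321, 0.412]
contact_force: [-0.3, -0.9, -2.2]
opening: 0.0213
grip_force: 45.3
offset [-0.0012 -0.001   0.051 ] twist [ 0.08 -0.04  0.05]
now x,y,gap [0.0049 0.0011 0.061 ] F cradle xyz [-0.8  0.6 -1.9] grip 45.31680643558502
```

View pics/w7.png

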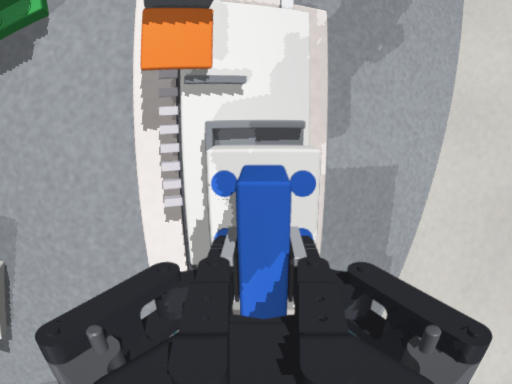

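The held cassette is aligned above the cradle; the +y cheek shows at (255,124) and the lip corner at (206,122). I'll compute their positions in the cradle frame.

Run:
```python
from tgt import *
o=np.load("o7.npy",allow_pickle=True).item(); im=cv2.imread("pics/w7.png"); g=cv2.cvtColor(im,cv2.COLOR_BGR2GRAY)
M=R.from_rotvec(o["tool_rot"]).as_matrix()
def cr(uv,z):
    a,d=ray("wrist",uv,o); p=a+d*(((z-(a-C)@Z)/(d@Z))[:,None])-C; return np.round(np.c_[p@X,p@ey]*1000,1).tolist()
for l in cv2.createLineSegmentDetector().detect(g)[0][:,0]:
    if np.hypot(l[2]-l[0],l[3]-l[1])>12 and 195<l[0]<330 and 110<l[1]<165: print(np.round(l,1),"z10",cr(l.reshape(2,2),.01),"cassette z22",cr(l.reshape(2,2),.083))
print(g[112:150:1,240]); print(g[124,198:215],g[130,296:312])
```

```text
[244.4 164.5 280.6 164.6] z10 [[-8.8, 29.4], [18.7, 29.3]] cassette z22 [[-4.2, 41.8], [14.4, 41.8]]
[283.1 164.8 288.2 179.3] z10 [[20.6, 29.1], [24.8, 17.8]] cassette z22 [[15.6, 41.6], [18.4, 34.1]]
[303.6 122.9 301.3 144.2] z10 [[35.7, 61.2], [34.2, 45.1]] cassette z22 [[25.8, 63.2], [24.8, 52.4]]
[203.7 138.2 204.5 121.9] z10 [[-39.6, 49.9], [-38.7, 62.3]] cassette z22 [[-24.9, 55.6], [-24.2, 63.9]]
[200.7 163.1 200.9 139.4] z10 [[-42.6, 30.7], [-41.7, 49.1]] cassette z22 [[-26.9, 42.7], [-26.3, 55.0]]
[206.2 150.6 210.6 239.4] z10 [[-37.9, 40.4], [-37.9, -32.8]] cassette z22 [[-23.7, 49.2], [-23.7, 0.0]]
[290.7 143.1 209.3 146.9] z10 [[26.2, 45.8], [-35.5, 43.2]] cassette z22 [[19.4, 52.8], [-22.1, 51.1]]
[205.6 119.9 303.1 119.8] z10 [[-37.8, 63.8], [35.3, 63.6]] cassette z22 [[-23.6, 64.9], [25.5, 64.8]]
[211.7 144.4 211.9 129.4] z10 [[-33.5, 45.1], [-33.1, 56.5]] cassette z22 [[-20.8, 52.3], [-20.5, 60.0]]
[305.6 148.3 291.5 144.6] z10 [[37.5, 42.0], [26.8, 44.7]] cassette z22 [[27.0, 50.3], [19.8, 52.1]]
[211.9 127.2 300.6 126.7] z10 [[-33.1, 58.1], [33.5, 58.3]] cassette z
[... 340 characters left out ...]
12.2 118.3 221.2 104. ] z10 [[-32.7, 64.8], [-25.8, 75.5]] cassette z22 [[-20.2, 65.6], [-15.6, 72.8]]
[250.6 151.6 269.4 151.5] z10 [[-4.0, 39.3], [10.1, 39.3]] cassette z22 [[-0.9, 48.4], [8.6, 48.5]]
[213.1 151.9 230.6 151.9] z10 [[-32.6, 39.3], [-19.1, 39.1]] cassette z22 [[-20.1, 48.5], [-11.1, 48.4]]
[273.1 151.  294.4 152.2] z10 [[12.9, 39.7], [29.0, 38.9]] cassette z22 [[10.5, 48.8], [21.3, 48.2]]
[225 225 225 225 225 225 225 217 169 152 148 146 146 145 143 121  95  91
  93  93  93  92  92  92  92  94 106 142 145 145 146 145 157 182 200 203
 213 229]
[242 242 242 242 242 240 219 156 144 143 144 144 145 145 147 146 146] [ 69  70  69  70  82 117 130 168 216 220 220 220 215 206 211 209]
```

The cradle frame fits to about 1 mm: cheek inner 58.2 and outer 63.7, lip inner about -33. I'll lower with a 3 mm lip gap, then slide to the lip.

```bash
python3 -m crank '[{"offset":[-0.001,-0.005,0.02],"twist":[0,0,0]},{"offset":[-0.001,-0.005,0.038],"twist":[0,0,0]},{"offset":[-0.001,-0.005,0.048],"twist":[0,0,0]},{"offset":[-0.001,-0.005,0.054],"twist":[0,0,0]},{"offset":[-0.001,-0.005,0.057],"twist":[0,0,0]},{"offset":[-0.001,-0.005,0.057],"twist":[0,0,0]}]'; python3 tgt.py 0 0 0
```

```text
t: 14.8
tool_pos: [0.6378, -0.0278, 0.0961]
tool_rot: [1.744, 2.319, 0.412]
contact_force: [-0.9, -0.6, -2.1]
opening: 0.0217
grip_force: 45.3
offset [ 0.0009 -0.0005  0.004 ] twist [ 0.1  -0.01  0.  ]
now x,y,gap [ 0.0005 -0.0009  0.004 ] F cradle xyz [-1.7 -0.3 -1.7] grip 45.27708113193512
```

```bash
python3 -m crank '[{"offset":[0.001,-0.0005,0.0015],"twist":[0,0,0]},{"offset":[0.001,-0.0005,0.003],"twist":[0,0,0]},{"offset":[0.001,-0.0005,0.004],"twist":[0,0,0]},{"offset":[0.001,-0.0005,0.004],"twist":[0,0,0]}]'; python3 tgt.py 0 0 0
```

```text
t: 15.3
tool_pos: [0.6382, -0.0266, 0.0921]
tool_rot: [1.744, 2.319, 0.412]
contact_force: [1.1, 0.3, -2.0]
opening: 0.0213
grip_force: 45.3
offset [-0.0002  0.0002 -0.    ] twist [ 0.08 -0.01 -0.  ]
now x,y,gap [-0.0002  0.0002 -0.    ] F cradle xyz [ 0.4  0.  -2.3] grip 45.34178674221039
```

```bash
python3 -m crank '[{"offset":[0,0,0.0008],"twist":[0,0,0]},{"offset":[0,0,0.0015],"twist":[0,0,0]},{"offset":[0,0,0.0015],"twist":[0,0,0]}]'; python3 tgt.py 0 0 0
```

```text
t: 15.68
tool_pos: [0.6383, -0.0267, 0.092]
tool_rot: [1.744, 2.321, 0.411]
contact_force: [-9.4, -0.9, 8.7]
opening: 0.0211
grip_force: 47.3
offset [-0.      0.0002 -0.0001] twist [ 0.01 -0.02  0.03]
now x,y,gap [-0.0002  0.     -0.0001] F cradle xyz [-5.7  1.8 11.4] grip 47.252551317214966
```

Seated, with about 13 N normal. I'll ease off and slide down to the lip.

```bash
python3 -m crank '[{"offset":[0,0,-0.0012],"twist":[0,0,0]},{"offset":[0,-0.001,-0.0012],"twist":[0,0,0]},{"offset":[0,-0.002,-0.0012],"twist":[0,0,0]},{"offset":[0,-0.002,-0.0012],"twist":[0,0,0]}]'; python3 tgt.py 0 0 0; python3 -m crank '[{"offset":[0,-0.001,0],"twist":[0,0,0]},{"offset":[0,-0.0015,0],"twist":[0,0,0]},{"offset":[0,-0.0015,0],"twist":[0,0,0]}]'; python3 tgt.py 0 0 0
```

```text
t: 16.18
tool_pos: [0.637, -0.0271, 0.0916]
tool_rot: [1.744, 2.318, 0.413]
contact_force: [1.1, -0.1, 0.8]
opening: 0.0213
grip_force: 45.6
offset [ 0.0001  0.0016 -0.    ] twist [ 0.15  0.02 -0.  ]
now x,y,gap [-0.0016 -0.0001 -0.    ] F cradle xyz [ 1.3 -0.4  0.4] grip 45.63800811767578
t: 16.55
tool_pos: [0.6355, -0.0275, 0.091]
tool_rot: [1.744, 2.318, 0.413]
contact_force: [0.8, 0.2, 3.0]
opening: 0.0213
grip_force: 45.8
offset [ 0.      0.0033 -0.    ] twist [ 0.14  0.01 -0.  ]
now x,y,gap [-0.0033 -0.     -0.    ] F cradle xyz [ 1.8 -0.   2.5] grip 45.79728662967682
```

```bash
python3 -m crank '[{"offset":[0,-0.001,0],"twist":[0,0,0]},{"offset":[0,-0.0015,0],"twist":[0,0,0]},{"offset":[0,-0.0015,0],"twist":[0,0,0]}]'; python3 tgt.py 0 0 0
```

```text
t: 16.92
tool_pos: [0.6346, -0.0278, 0.0907]
tool_rot: [1.744, 2.317, 0.414]
contact_force: [4.8, 1.6, 1.8]
opening: 0.0214
grip_force: 45.6
offset [0.     0.0043 0.    ] twist [ 0.21  0.02 -0.02]
now x,y,gap [-0.0043 -0.      0.    ] F cradle xyz [ 5.4  0.2 -0.1] grip 45.56530237197876
```

```bash
python3 -m crank '[{"offset":[0,0.0005,0.0004],"twist":[0,0,0]},{"offset":[0,0.0005,0.0004],"twist":[0,0,0]},{"offset":[0,0.0005,0.0004],"twist":[0,0,0]},{"offset":[0,0.0005,0.0004],"twist":[0,0,0]},{"offset":[0,0.0005,0.0004],"twist":[0,0,0]}]' 0.6; python3 -m crank '[{"offset":[0,0,-0.02],"twist":[0,0,0]},{"offset":[0,0,-0.05],"twist":[0,0,0]},{"offset":[0,0,-0.1],"twist":[0,0,0]},{"offset":[0,0,-0.14],"twist":[0,0,0]},{"offset":[-0.02,0,-0.16],"twist":[0,0,0]},{"offset":[-0.06,0,-0.16],"twist":[0,0,0]},{"offset":[-0.06,0,-0.16],"twist":[0,0,0]},{"offset":[-0.06,0,-0.16],"twist":[0,0,0]}]'
python3 - <<'E'
from tgt import *
o=get_obs(); im=get_image("wrist")[:,:,::-1].copy(); cv2.imwrite("pics/w8.png",im); np.save("o8.npy",o,allow_pickle=True)
cv2.imwrite("pics/top8.png",get_image("top")[:,:,::-1])
def cr(uv,z):
    a,d=ray("wrist",uv,o); p=a+d*(((z-(a-C)@Z)/(d@Z))[:,None])-C; return np.round(np.c_[p@X,p@ey]*1000,1).tolist()
g=cv2.cvtColor(im,cv2.COLOR_BGR2GRAY)
for l in cv2.createLineSegmentDetector().detect(g)[0][:,0]:
    if np.hypot(l[2]-l[0],l[3]-l[1])<25: continue
    a,b=np.array(cr(l.reshape(2,2),.022)); 
    if abs(a).max()<75 and abs(b).max()<75: print(np.round(l),"z10",cr(l.reshape(2,2),.01),"z22",a,b)
m=hue(im[:,:,::-1].copy(),5,18); print("tab",m.sum(),minrect(m,"wrist",.058,o))
E
```

```text
t: 17.55
tool_pos: [0.6342, -0.0277, 0.0897]
tool_rot: [1.745, 2.319, 0.412]
contact_force: [0.1, 0.5, 0.8]
opening: 0.0513
grip_force: 0.0
t: 18.55
tool_pos: [0.5977, -0.1003, 0.2395]
tool_rot: [1.746, 2.32, 0.412]
contact_force: [0.8, -0.4, 1.1]
opening: 0.0513
grip_force: 0.0
[291.  75. 236.  75.] z10 [[24.9, 50.2], [-33.7, 50.2]] z22 [23.8 48.6] [-32.6  48.5]
[235.  77. 236. 167.] z10 [[-34.0, 47.6], [-34.2, -50.6]] z22 [-32.9  46.1] [-33.1 -48.5]
[292. 167. 293.  77.] z10 [[27.7, -50.6], [27.6, 47.7]] z22 [ 26.5 -48.5] [26.4 46.1]
[236. 169. 291. 169.] z10 [[-34.7, -53.3], [25.8, -52.9]] z22 [-33.6 -51. ] [ 24.6 -50.6]
[276. 122. 276. 167.] z10 [[9.8, -1.5], [9.5, -50.7]] z22 [ 9.3 -1.2] [  8.9 -48.6]
[300.  66. 299. 178.] z10 [[34.9, 60.4], [35.3, -63.3]] z22 [33.5 58.3] [ 33.8 -60.7]
[277.  79. 276. 121.] z10 [[9.9, 44.6], [9.6, -0.1]] z22 [ 9.3 43.2] [9.  0.1]
[228. 158. 228.  84.] z10 [[-43.3, -40.8], [-42.0, 39.6]] z22 [-41.9 -39. ] [-40.6  38.4]
[232.  65. 299.  65.] z10 [[-37.7, 60.7], [34.3, 61.0]] z22 [-36.4  58.7] [32.8 59. ]
[267. 179. 238. 179.] z10 [[-0.3, -64.7], [-32.2, -64.8]] z22 [ -0.5 -62.1] [-31.1 -62.1]
tab 1416 (array([0.55669796, 0.07478517], dtype=float32), np.float32(18.786152), [np.float32(0.034659117), np.float32(0.054566123)])
```

View pics/w8.png

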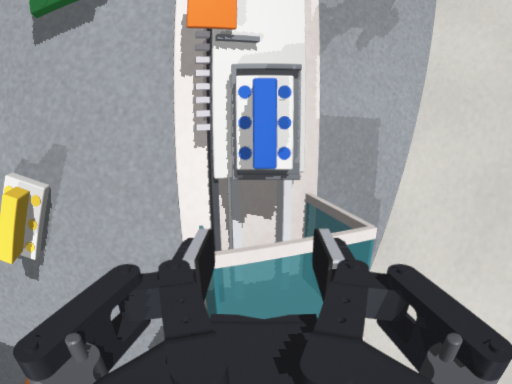

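The cassette lies flat on the cradle. Its base edges run parallel to the lip and sit against it (x -33 to 26.5), with about 8 mm of clearance to each cheek. The carriage is out with the tab up, the gripper is clear and the yellow cassette is untouched. I'll hand in.

```bash
python3 -c "
from station import *
print(finish_job())"
```

```text
the job is handed in; nothing more can be done
None
```

The job is handed in at about 19 s: the carriage is locked at its end stop with the tab up, the blue-handled cassette lies flat in the cradle against the lip, and the gripper is clear of everything.

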